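# Set the pasta sheeter's roller gap and put it in drive

## Robot

A 7-joint arm with a two-finger parallel gripper is mounted at the origin on a cart in front of the work surface, level with it; the furniture and walls round the work are solid. World frame = base frame: x ahead of the robot, y to its left, z up, the work surface at z = 0. Lengths are in mm, angles in rad, forces in N, time in s.
With the tool pointing down it reaches from about 400 to 850 mm from the base axis. Payload 4.4 kg.
Tool frame: the origin (TCP) lies at the very end of the fingers, on their centre line; the grasp point (between the pads) lies r.grip_point_offset behind it (r.grip_point_offset is the distance from the TCP to the grasp point, in mm); z points along the fingers, y is the line along which they close (so a half turn about z gives the same grasp; the last joint's range is limited). The gripper opens to 94 mm and grips with 3 to 60 N. Pads are 16 mm wide; open, the fingers measure 119 mm over their backs; the gripper's body (75 mm by 177 mm) begins 78 mm behind the grasp point.
Start: joints at [1.27, 0.628, 0.038, 1.517, -0.027, 0.996, -0.02], TCP at [151.25, -632.172, 205.478] pointing down, gripper open.
Joint ranges: [-3.06, 3.06], [-0.37, 2.12], [-1.25, 1.32], [0.18, 2.47], [-1.1, 4.24], [0.23, 1.98], [-2.94, 2.94]. Speed limits (rad/s): [2.57, 2.57, 3.14, 3.14, 3.14, 3.14, 3.14].

## Interface

Orientations are given as [roll, pitch, yaw] about the fixed x, y, z axes, in that order (R = Rz(yaw) Ry(pitch) Rx(roll)).
In Python, from bench import r gives the robot as it stands.
- The arm moves only by the tool move_arm, never from a script. Its argument "increments" is a list of rows, each a list of 5 numbers: the opening, from 0 (shut) to 1 (fully open), then the shift along the tool's x, y, z each as a share of 0.075 m, from -1 to 1, then the turn about the tool's z as a share of 180 degrees, from -1 to 1. A call has 1 to 20 rows; each row shifts and turns the commanded pose from where the row before left it, along the tool's axes as they then stand; what a row does not reach is not made up. A row lasts 1/12 s, in which the tool goes at most 41.7 mm and 7.16 degrees, less where a joint would pass 70% of its speed; a pose out of reach is approached as far as the arm can. A call with a number of a shift or a turn outside -1 to 1 is refused whole. A call with a gripper value outside its range is refused whole. The fingers move at their own pace and stop on an object; "squeeze" is the grip in N (left out, the last holds). Time passes only in rows, so rows that do not move let the fingers close. It gives the time, the measured TCP pose, the force, the opening and the grip force at its end, in the units of the state.
- r.state(): the state, without advancing time (a new reading comes with each control period).
- r.snapshot(name): name is "side" or "top"; returns a dict with "color" (400x640x3 uint8, red, green, blue), "vfov" (degrees; the focal length in pixels is half the picture's height over the tangent of half this angle, whatever the lens; pixels are square), "cx", "cy" (the principal point, pixels), "view" (4x4, takes a point from world to camera coordinates). Camera axes: x right, y down, z forward; pixel columns grow to the right and rows downward; lengths in mm; the calibration is good to about 2 mm. A picture is of the moment at which its call begins. There is no depth.
- r.close_job(): hands the job in; it is judged then, once.
Trained networks look in a picture, given as the dict that the camera call returned (one of the last four; its "shot" number tells which), for a name from the list of things; names that differ only in an ending like _2 or _b are one class to them, and where a whole thing is asked for, a point or a joint stands for the part that bears it (a point fixed in the world has none). Each returns a list of dicts, best first, with "conf" (0 to 1); they miss things now and then, are a little off and sometimes report something else, mostly with a low value. They report only what shows in the picture. A call takes as long as a camera call.
- r.recognise(name, picture): "bbox" ([left, top, right, bottom] in pixels, round what is visible of it).
- r.place_of(name, picture): "centre" ([column, row] in pixels: a listed point, or the origin of a listed thing).
The state is a dict: "clock": time; "joint_pos": joint angles; "joint_vel": joint speeds; "tau": joint torques, N m; "position": TCP position; "eef_rot": TCP orientation; "ft_force": force on the tool from outside, world axes, zero at the start; "moment": the same for the moment, N m; "gripper_width": finger opening in mm; "grip_force": force on a finger pad.
Only numpy, scipy, OpenCV 4.12 (cv2) and the standard library are available. Lean on these libraries where they do the work, as an engineer would, in place of code of your own. Each camera call takes 0.05 s, during which the arm holds its last target. There are 200 camera calls.

## Task

Get the bench pasta sheeter ready to roll: while its drive lever is still in the neutral lane (the one nearest you), click the roller-gap dial clockwise to its sixth click from the fully open stop. Then take the drive lever through the winding safety gate, to the right, across to the middle lane, to the left, across to the far lane and fully home to the right end of it, and let go. Leave everything lying around undisturbed.

Things in the scene. Friction and masses are not known exactly. Their poses are not given: they have to be found in the camera images.
- sheeter: bench pasta sheeter fixed on the table: steel, 152 deep x 450 wide x 172 mm high. Origin: centre of its underside; x away from the operator, y to his left, z up. Left part (y > 35 mm): roller head with feed chute. Right part: control box, its top a fascia rising at 24 deg away from the operator (height 85 mm at x = -33 to 132 mm at x = 73, the rear edge); the front below it slants
- fascia_mid (a point): middle of the fascia (116 mm along the slope, 260 mm wide); x: straight up the slope, y: left, z: the outward normal, which leans 24 deg from vertical towards the operator. The lever gate is centred at x = 0, y = +68 mm, the gap dial at x = 0, y = -64 mm; both want the tool along -z, the wrist leaning back to the operator. A small rocker switch between them is not used
- dial_grip (a point): on the gap dial's axis, half way up its grip bar, 28 mm out from the fascia. Black dial: round skirt 51 mm across with a bar on it 50 mm long, 15 wide, reaching from 10 to 40 mm over the fascia. z: the axis, outwards; x: along the bar to its pointer end (white line); y: across the bar. Grip the bar across its 15 mm; it clears the lever's grip by over 70 mm
- gap_dial (a joint): angle of the gap dial, rad: 0 at the fully open stop, growing clockwise seen from outside, to 4.363. Clicks 0 to 10 every 25 deg (0.4363), the sixth at 2.618; starts on one of 0 to 3. Let go, it settles in the nearest click; about 0.2 N m to pass one. Scale of 11 strokes, longer at 0, 5 and 10: stroke 0 is 125 deg anticlockwise from straight up the slope, stroke 6 is 25 deg clockwise from it
- gate (a point): centre of the top face of the gate plate (74 x 62 x 6 mm), 8.5 mm over the fascia, axes as fascia_mid. Winding slot 14 mm wide for the 10 mm stem; centre lines: near (neutral) lane x = -20, middle lane x = 0, far (drive) lane x = +20 mm, each from y = +14 to -14; near and middle lanes join only at the right end (y = -14), middle and far only at the left end (y = +14)
- lever_grip (a point): centre of the lever's black grip, a rounded knob 28 mm thick, 41 mm long, on a 10 mm steel stem; z: along the lever, outwards. It is 47 mm over the gate's top face when upright, 150 mm from the pivot, which is 100 mm under the plate's mid-thickness; so it moves 1.5 times the slot's distances: lanes at x = -30, 0, +30 mm from the gate's centre, ends at y = +21 and -21 mm
- lever_fore (a joint): tilt of the lever up the slope, rad: -0.197 near (neutral) lane, 0 middle lane, +0.197 far (drive) lane; about 0.02 of play. The lever stays where it is left; it takes about 1 N at the grip to move
- lever_side (a joint): tilt of the lever to the right, rad: -0.139 left end of the lanes, +0.139 right end; about 0.02 of play. It starts anywhere in the left and middle part of the neutral lane. Drive is the right end of the far lane
- bench_scraper: bystander: bench scraper with a straight wooden handle and a steel blade, 102 x 152 x 16 mm, on the wooden block to the left; origin at the centre of its underside
- probe: bystander: probe thermometer with a yellow handle and a thin steel tip, 173 x 22 x 16 mm, lying in front of the machine; origin at the centre of its underside
- ramekin: bystander: white ramekin, 81 mm across, 42 mm high, standing in front of the machine's left part; origin at the centre of its underside
- salt_tub: bystander: open white tub, 95 mm across, 62 mm high, on the wooden block to the left; origin at the centre of its underside
- lidded_tub: bystander: clear tub with a white lid, 99 mm across, 84 mm high, on the wooden block to the left; origin at the centre of its underside
- lemon: bystander: lemon, 78 x 55 x 56 mm, in front of the machine; origin at its underside
- timer: bystander: white kitchen timer, 32 x 68 x 60 mm, standing in front of the machine at its right end; origin at the centre of its underside
- pepper_mill: bystander: dark wooden pepper mill, 58 mm across, 190 mm high, on the wooden block at the left rear; origin at the centre of its underside

How it is judged:
By the outcome, as a careful person would: the job done as asked, in the order asked, and still so for the second after the job is handed in, with the robot touching nothing.
It also fails if it takes over 67 s, if anything falls off the work surface, if the arm or the gripper's body presses on something with over 40 N, if the wrist force passes 120 N, or if a joint passes its speed limit or range.

## Working session

There is one attempt and no reset: what is moved stays moved. The work goes in short steps, Python scripts to look and compute and a tool call to move; the robot and the scene stay as the last step left them, time stands still between calls to the robot, and variables do not carry over. Pictures are saved under pics/ and viewed, at most 10 in all, crops included, and the job is handed in when it is done.

Besides the shell and the picture viewer there is one more tool, called after "Request:" as a command line: name --pt "numbers of a row" for each row, then --argument value for the rest. move_arm: Moves the arm, as the interface text tells. Shift numbers are shares of 0.075 m and turn numbers shares of 180 degrees, none past 1 either way. Its arguments: {"type":"object","properties":{"increments":{"type":"array"},"squeeze":{"type":"number"}},"required":["increments"]}

```bash
mkdir -p pics; cat > h.py <<'E'
import numpy as np, cv2
from bench import r
def look(n,f=None):
    p=r.snapshot(n)
    if f: cv2.imwrite('pics/'+f,p['color'][:,:,::-1])
    return p
def cam(p):
    f=p['color'].shape[0]/2/np.tan(np.radians(p['vfov'])/2)
    K=np.array([[f,0,p['cx']],[0,f,p['cy']],[0,0,1]]); return K,np.array(p['view'])
def proj(p,X):
    K,V=cam(p); X=np.atleast_2d(X); c=X@V[:3,:3].T+V[:3,3]; u=c@K.T; return u[:,:2]/u[:,2:]
def tri(ps,uvs):
    A=[]
    for p,(u,v) in zip(ps,uvs):
        K,V=cam(p); P=K@V[:3]; A+= [u*P[2]-P[0], v*P[2]-P[1]]
    A=np.array(A); return np.linalg.lstsq(A[:,:3],-A[:,3],rcond=None)[0]
E
python3 - <<'E'
from h import *
s=look('side','s0.png');t=look('top','t0.png')
print(r.state(),r.grip_point_offset)
for p in (s,t): print(p['vfov'],p['cx'],p['cy'],np.round(p['view'],3).tolist())
for n in ['sheeter','fascia_mid','dial_grip','gate','lever_grip']:
    a=r.place_of(n,s)[:2];b=r.place_of(n,t)[:2]
    print(n,a,b)
    if a and b:
        X=tri((s,t),(a[0]['centre'],b[0]['centre']));print(X.round(1),proj(s,X).round(1),proj(t,X).round(1))
for n in ['bench_scraper','probe','ramekin','lemon','timer','salt_tub','lidded_tub','pepper_mill']:
    b=r.place_of(n,t)[:1]; a=r.place_of(n,s)[:1]
    print(n,a,b, tri((s,t),(a[0]['centre'],b[0]['centre'])).round() if a and b else '')
E
```

```text
{'clock': 0.1, 'joint_pos': array([ 1.27019539,  0.6292436 ,  0.03847026,  1.51824957, -0.0269889 ,
        0.9962762 , -0.02003226]), 'joint_vel': array([-9.02524492e-04, -7.31720446e-04, -2.24919092e-05, -2.58040396e-03,
        1.05228420e-03, -1.49342032e-03,  8.04718571e-04]), 'tau': array([ 2.06306991e-03, -5.50781536e+01,  1.14635769e+00, -1.87113386e+01,
       -5.23754605e-02,  1.91654137e-02,  3.77831407e-05]), 'position': array([ 151.09814   , -631.59446961,  204.65893232]), 'eef_rot': array([-3.13993506e+00,  3.98415616e-05,  2.34754529e-01]), 'ft_force': array([-0.11969566,  0.85125198, -0.08481518]), 'moment': array([-0.02926245, -0.01667333,  0.05435708]), 'grip_force': 0.0, 'gripper_width': 93.85979622494574} 18.8
54.376740187411166 317.8607962434469 199.3611980976533 [[0.996, 0.093, -0.001, -538.918], [0.051, -0.561, -0.826, 119.138], [-0.077, 0.823, -0.563, 1225.875], [0.0, 0.0, 0.0, 1.0]]
57.27866433922118 320.57376096813806 197.40936857436787 [[-0.02, -1.0, -0.002, 90.527], [-0.998, 0.02, -0.054, 547.886], [0.054, 0.0, -0.999, 1349.97], [0.0, 0.0, 0.0, 1.0]]
sheet
[... 967 characters left out ...]
9, 280.0], 'conf': 0.6}] [{'centre': [378.6, 220.3], 'conf': 0.59}] [ 461. -137.   -5.]
ramekin [{'centre': [283.7, 231.5], 'conf': 0.74}] [{'centre': [320.8, 230.6], 'conf': 0.92}] [424.  81. -11.]
lemon [{'centre': [265.9, 252.5], 'conf': 0.57}] [{'centre': [351.1, 236.7], 'conf': 0.74}] [394. -34.  -2.]
timer [] [{'centre': [429.3, 230.1], 'conf': 0.57}] 
salt_tub [{'centre': [303.0, 187.1], 'conf': 0.97}] [{'centre': [255.2, 222.8], 'conf': 0.8}] [458. 325.   8.]
lidded_tub [{'centre': [348.3, 199.7], 'conf': 0.68}] [{'centre': [264.0, 181.9], 'conf': 0.71}] [621. 295. -20.]
pepper_mill [{'centre': [371.9, 190.3], 'conf': 0.64}] [{'centre': [246.3, 153.3], 'conf': 0.88}] [719. 360. -13.]
```

View pics/s0.png

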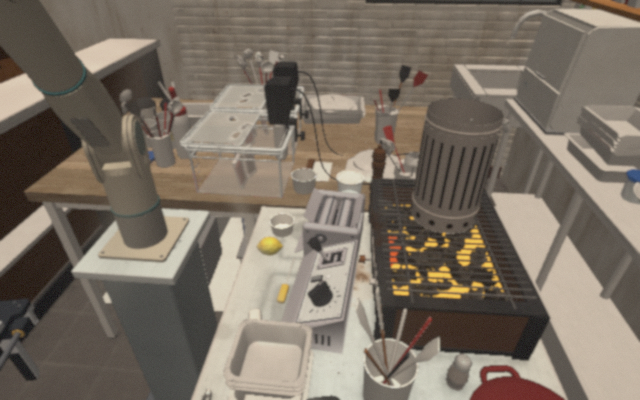

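View pics/t0.png

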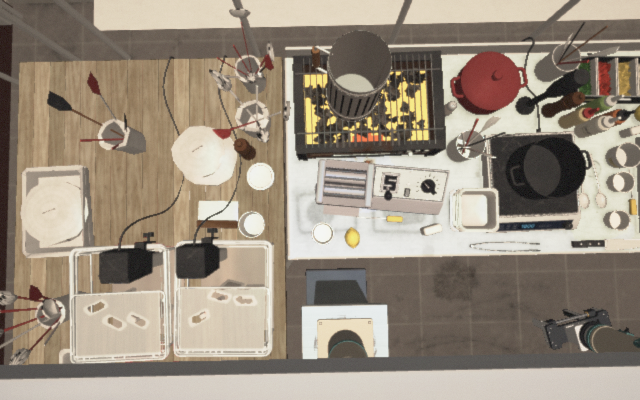

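```bash
cat >> h.py <<'E'
from scipy.optimize import least_squares
a=np.radians(24)
RF=np.array([[np.cos(a),0,-np.sin(a)],[0,1,0],[np.sin(a),0,np.cos(a)]])
FM=np.array([20,-95,108.5])
def F(x,y,z): return FM+RF@np.array([x,y,z],float)   # fascia -> sheeter
def W(q,X):
    c,s=np.cos(q[2]),np.sin(q[2]); R=np.array([[c,-s,0],[s,c,0],[0,0,1]])
    return np.atleast_2d(X)@R.T+[q[0],q[1],q[3] if len(q)>3 else 0]
def lines():
    L=[]
    def loop(P): L.extend(zip(P,P[1:]+P[:1]))
    loop([F(x,y,0) for x,y in((-58,-130),(-58,130),(58,130),(58,-130))])
    loop([F(x,y+68,8.5) for x,y in((-31,-37),(-31,37),(31,37),(31,-37))])
    for lx in(-20,0,20): L.append((F(lx,68-14,8.5),F(lx,68+14,8.5)))
    loop([F(25.5*np.cos(t),-64+25.5*np.sin(t),10) for t in np.linspace(0,6.28,24)])
    loop([np.array(v,float) for v in((-76,-225,0),(-76,225,0),(76,225,0),(76,-225,0))])
    return L
def overlay(p,q,box,k,extra=()):
    l,t,rr,b=box; im=p['color'][t:b,l:rr,::-1].copy()
    im=cv2.resize(im,None,fx=k,fy=k,interpolation=cv2.INTER_CUBIC); o=im.copy()
    g=lambda X:tuple(int(v) for v in ((proj(p,X)[0]+.5-[l,t])*k))
    for A,B in lines(): cv2.line(o,g(W(q,A)[0]),g(W(q,B)[0]),(0,0,255),1,cv2.LINE_AA)
    for X in extra: cv2.circle(o,g(X),4,(0,255,0),1)
    return im,o
E
python3 - <<'E'
from h import *
s=look('side');t=look('top')
pts={'sheeter':np.zeros(3),'fascia_mid':FM,'dial_grip':F(0,-64,28),'gate':F(0,68,8.5)}
obs=[(p,X,o[0]['centre'],o[0]['conf']) for n,X in pts.items() for p in(s,t) for o in [r.place_of(n,p)] if o]
f=lambda q:np.concatenate([(proj(p,W(q,X))[0]-c)*w for p,X,c,w in obs])
o=least_squares(f,[580,-130,-.1],loss='soft_l1'); q=o.x; print(q, f(q).round(1))
np.save('q.npy',q)
i,o=overlay(t,q,(305,150,455,222),5); cv2.imwrite('pics/t1.png',np.vstack([i,o])[:,:])
cv2.imwrite('pics/t1.png',cv2.resize(np.vstack([i,o]),None,fx=.8,fy=.8,interpolation=cv2.INTER_AREA))
i,o=overlay(s,q,(275,180,370,330),4); cv2.imwrite('pics/s1.png',np.hstack([i,o]))
E
```

```text
[ 5.75252686e+02 -1.35671394e+02 -1.09915447e-01] [-1.1 -0.5 -0.8  0.4  1.4 -0.2  0.2 -0.4 -0.8 -0.4  1.6  0.   0.5  1.8]
```

View pics/t1.png

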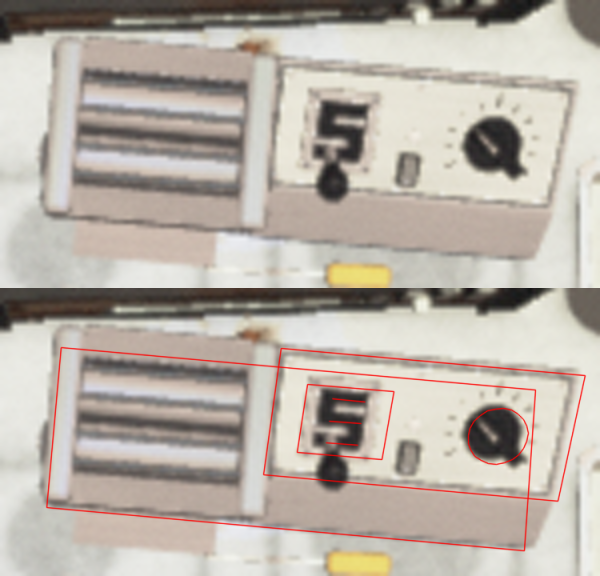

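View pics/s1.png

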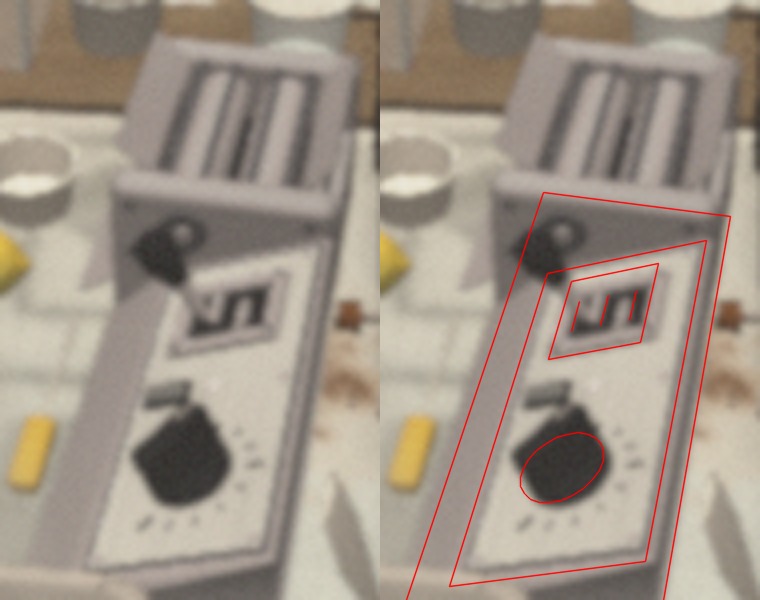

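```bash
sed -i 's/((-31,-37),(-31,37),(31,37),(31,-37))/((-37,-31),(-37,31),(37,31),(37,-31))/' h.py
cat >> h.py <<'E'
def bar(phi): # phi deg clockwise from up-slope
    p=np.radians(phi); b=np.array([np.cos(p),-np.sin(p)]); w=np.array([np.sin(p),np.cos(p)])
    return [F(*(np.array([0,-64])+25*i*b+7.5*j*w),40) for i,j in((1,1),(1,-1),(-1,-1),(-1,1))]
def knob(fore,side): # centre of grip, sheeter frame ; tilt up slope, right
    d=np.array([np.tan(fore),-np.tan(side),1]); d/=np.linalg.norm(d)
    return F(*(np.array([0,68,5.5-100])+150*d))
E
python3 - <<'E'
from h import *
s=look('side');t=look('top')
T=lambda u,v:(u/4+305-.5,v/4+150-.5); S=lambda u,v:(u/4+275-.5,v/4+180-.5)
O=[(t,F(58,-130,0),T(576,84)),(t,F(-58,-130,0),T(546,206)),
(t,F(37,99,8.5),T(312,90)),(t,F(37,37,8.5),T(381,97)),(t,F(-37,37,8.5),T(370,172)),(t,F(-37,99,8.5),T(299,166)),
(t,F(0,-64,15),T(493,145)),(t,np.array([-76,-225,0.]),T(530,259)),
(s,F(-37,99,8.5),S(190,296)),(s,F(37,99,8.5),S(286,269)),(s,F(37,37,8.5),S(273,340)),(s,F(-37,37,8.5),S(171,356)),
(s,F(-58,-130,0),S(88,569)),(s,F(58,-130,0),S(270,553)),(s,F(58,130,0),S(328,239))]
f=lambda q:np.concatenate([(proj(p,W(q,X))[0]-c) for p,X,c in O])
for q0 in ([580,-130,-.1],[580,-130,-.1,0]):
    o=least_squares(f,q0,loss='soft_l1'); q=o.x; print(q); print(f(q).reshape(-1,2).round(1).tolist())
    if len(q)==3: np.save('q.npy',q)
q=np.load('q.npy')
k=[(n,r.place_of('lever_grip',p)) for n,p in(('s',s),('t',t))]; print(k)
# lever side from top: knob at crop (333,182)
for sd in np.arange(-.139,.08,.03): X=W(q,knob(-.197,sd))[0]; print(round(sd,3),X.round(1),proj(t,X)[0].round(1),proj(s,X)[0].round(1))
print('top knob',T(333,182),'side knob',S(163,255))
ex=[W(q,knob(-.197,-.04))[0]]
for p,b,k,n in((t,(370,158,450,216),7,'t'),(s,(295,225,350,325),5,'s')):
    i,o=overlay(p,q,b,k,ex)
    g=lambda X:((proj(p,W(q,X))[0]+.5-b[:2])*k).astype(np.int32)
    for phi,c in((-50,(255,0,0)),): cv2.polylines(o,[np.array([g(x) for x in bar(phi)])],True,c,1,cv2.LINE_AA); cv2.circle(o,tuple(map(int,g((bar(phi)[0]+bar(phi)[1])/2))),3,c,-1)
    if n=='t': A=o
    else: cv2.imwrite('pics/m2.png',np.hstack([cv2.copyMakeBorder(A[:500],0,500-min(500,len(A)),0,0,0),o])[:, :840][:,40:])
E
```

```text
[ 5.77788500e+02 -1.31989746e+02 -1.02299279e-01]
[[1.0, -0.3], [1.9, 0.6], [-0.4, -0.7], [0.5, -0.9], [0.0, 0.6], [0.1, 0.6], [0.5, 0.3], [-2.3, -0.2], [-1.1, -2.6], [0.9, -1.3], [0.8, -2.5], [-1.0, -1.2], [-2.5, 3.2], [1.0, 0.7], [0.6, -0.7]]
[ 5.77685362e+02 -1.31357897e+02 -9.98370555e-02 -4.16834729e+00]
[[0.4, -0.3], [1.4, 0.6], [-0.8, -0.5], [0.0, -0.8], [-0.4, 0.6], [-0.3, 0.7], [-0.0, 0.3], [-2.7, -0.3], [-1.2, -1.6], [0.8, -0.3], [0.7, -1.4], [-1.0, -0.2], [-2.2, 4.3], [1.2, 1.7], [0.5, 0.4]]
[('s', [{'centre': [316.5, 245.7], 'conf': 0.61}]), ('t', [{'centre': [387.7, 193.5], 'conf': 0.49}, {'centre': [322.1, 231.7], 'conf': 0.22}])]
-0.139 [ 549.8 -135.8  143.5] [384.2 194. ] [316.2 240.6]
-0.109 [ 549.1 -140.1  143.9] [385.5 194.2] [315.8 241.6]
-0.079 [ 548.4 -144.4  144.2] [386.8 194.3] [315.3 242.6]
-0.049 [ 547.8 -148.8  144.5] [388.1 194.5] [314.9 243.6]
-0.019 [ 547.3 -153.2  144.6] [389.5 194.6] [314.5 244.7]
0.011 [ 546.8 -157.6  144.6] [390.8 194.7] [314.2 245.9]
0.041 [ 546.4 -162.   144.5] [392.1 194.8] [313.8 247. ]
0.071 [ 546.1 -166.4  144.3] [393.4 194.9] [313.5 248.3]
top knob (387.75, 195.0) side knob (315.25, 243.25)
```

View pics/m2.png

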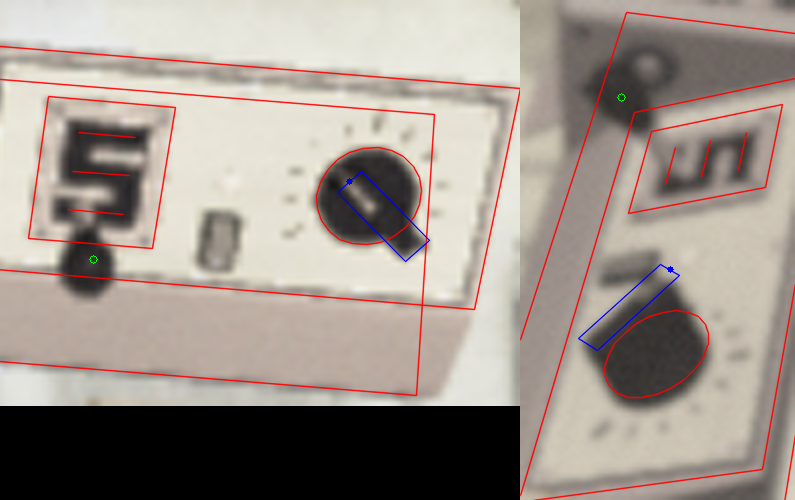

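```bash
cat >> h.py <<'E'
q=np.load('q.npy')
def need(X,yaw):
    st=r.state(); p=st['position']; y0=st['eef_rot'][2]
    d=np.asarray(X)-p; c,s=np.cos(y0),np.sin(y0)
    tx=c*d[0]+s*d[1]; ty=s*d[0]-c*d[1]; tz=-d[2]
    print('pos',p.round(1),'rpy',st['eef_rot'].round(3),'shift mm tool(now)',np.round([tx,ty,tz],1),'shares',np.round(np.array([tx,ty,tz])/75,3),'turn share',round(float(-(yaw-y0)/np.pi),4),'F',st['ft_force'].round(1),'w',round(st['gripper_width'],1))
def dial_t(phi,n=30,dz=-10):
    p=np.radians(phi); return W(q,F(0,-64,n))[0]+[0,0,dz], q[2]-np.arctan2(np.sin(p),np.cos(p)/np.cos(a))
E
python3 - <<'E'
from h import *
for phi in(-50,25): X,y=dial_t(phi);print(X.round(1),round(y,3))
X,y=dial_t(-50); need(X,y); need(X+[0,0,130],y)
E
```

```text
[ 569.3 -291.   125.9] 0.726
[ 569.3 -291.   125.9] -0.505
pos [ 151.3 -632.2  205.5] rpy [ 3.142 -0.     0.235] shift mm tool(now) [ 485.9 -234.6   79.6] shares [ 6.479 -3.128  1.061] turn share -0.1562 F [ 0.9  0.5 -0.3] w 94.2
pos [ 151.3 -632.2  205.5] rpy [ 3.142 -0.     0.235] shift mm tool(now) [ 485.9 -234.6  -50.4] shares [ 6.479 -3.128 -0.672] turn share -0.1562 F [ 0.9  0.5 -0.3] w 94.2
```

Request:
move_arm --pt "0.4 0 0 -0.4 0" --pt "0.4 0 0 -0.4 0" --pt "0.4 0.38 -0.18 0 0" --pt "0.4 0.38 -0.18 0 0" --pt "0.4 0.38 -0.18 0 0" --pt "0.4 0.38 -0.18 0 0" --pt "0.4 0.38 -0.18 0 0" --pt "0.4 0.38 -0.18 0 0" --pt "0.4 0.38 -0.18 0 0" --pt "0.4 0.38 -0.18 0 0" --pt "0.4 0.38 -0.18 0 0" --pt "0.4 0.38 -0.18 0 0" --pt "0.4 0.38 -0.18 0 0" --pt "0.4 0.38 -0.18 0 0" --pt "0.4 0.38 -0.18 0 0" --pt "0.4 0.38 -0.18 0 0" --pt "0.4 0.38 -0.18 0 0" --pt "0.4 0.1 -0.08 0 0" --pt "0.4 0 0 0 0" --pt "0.4 0 0 0 0" --squeeze 30

```text
clock: 3.77
position: [525.0, -328.8, 265.4]
eef_rot: [3.141, 0.001, 0.235]
ft_force: [-1.1, -0.6, -0.0]
gripper_width: 37.6
grip_force: 0.0
```

Request:
move_arm --pt "0.4 0 0 0 -0.032" --pt "0.4 0 0 0 -0.032" --pt "0.4 0 0 0 -0.032" --pt "0.4 0 0 0 -0.032" --pt "0.4 0 0 0 -0.028" --pt "0.4 0 0 0 0" --pt "0.4 0 0 0 0"

```text
clock: 4.35
position: [524.0, -330.4, 265.6]
eef_rot: [3.141, 0.001, 0.719]
ft_force: [0.1, -0.4, -0.6]
gripper_width: 37.8
grip_force: 0.0
```

```bash
python3 - <<'E'
from h import *
X,y=dial_t(-50); need(X+[0,0,70],y); need(X,y); print(r.state()['joint_pos'].round(2))
E
```

```text
pos [ 524.  -330.4  265.6] rpy [3.141e+00 1.000e-03 7.190e-01] shift mm tool(now) [60.1  0.1 69.7] shares [0.801 0.001 0.929] turn share -0.0021 F [ 0.1 -0.4 -0.6] w 37.8
pos [ 524.  -330.4  265.6] rpy [3.141e+00 1.000e-03 7.190e-01] shift mm tool(now) [6.010e+01 1.000e-01 1.397e+02] shares [8.010e-01 1.000e-03 1.862e+00] turn share -0.0021 F [ 0.1 -0.4 -0.6] w 37.8
[ 0.6   0.53 -0.13  1.53  0.08  1.09 -0.4 ]
```

Request:
move_arm --pt "0.4 0.3 0 0 0" --pt "0.4 0.3 0 0 0" --pt "0.4 0.2 0 0 0" --pt "0.4 0 0 0.3 0" --pt "0.4 0 0 0.3 0" --pt "0.4 0 0 0.3 0" --pt "0.4 0 0 0 0" --pt "0.4 0 0 0 0" --pt "0.4 0 0 0 0"

```text
clock: 5.1
position: [571.3, -289.1, 199.2]
eef_rot: [3.14, -0.0, 0.724]
ft_force: [0.2, 0.3, 0.5]
gripper_width: 37.6
grip_force: 0.0
```

```bash
python3 - <<'E'
from h import *
X,y=dial_t(-50); need(X,y)
s=look('side');t=look('top')
st=r.state(); tcp=st['position']
out=[]
for p,b,k in((t,(370,150,450,216),5),(s,(275,190,355,310),5)):
    out.append(overlay(p,q,b,k,[tcp,X])[1])
h=max(map(len,out)); cv2.imwrite('pics/a3.png',np.hstack([cv2.copyMakeBorder(o,0,h-len(o),0,0,0) for o in out])[:600])
E
```

```text
pos [ 571.3 -289.1  199.2] rpy [ 3.14  -0.     0.724] shift mm tool(now) [-2.7  0.  73.3] shares [-0.036  0.001  0.978] turn share -0.0006 F [0.2 0.3 0.5] w 37.6
```

View pics/a3.png

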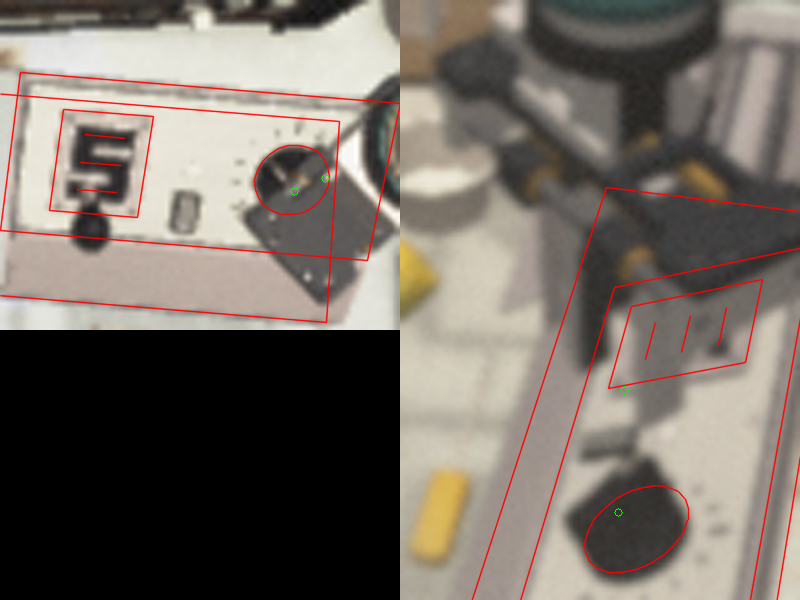

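Request:
move_arm --pt "0.4 -0.036 0 0.25 0" --pt "0.4 0 0 0.25 0" --pt "0.4 0 0 0.2 0" --pt "0.4 0 0 0.13 0" --pt "0.4 0 0 0.1 0" --pt "0.4 0 0 0.05 0" --pt "0.4 0 0 0 0" --pt "0.4 0 0 0 0"

```text
clock: 5.87
position: [569.2, -290.5, 125.5]
eef_rot: [3.14, -0.0, 0.725]
ft_force: [-1.1, 0.6, 1.1]
gripper_width: 37.5
grip_force: 0.8
```

Request:
move_arm --pt "0.1 0 0 0 0" --pt "0.1 0 0 0 0" --pt "0.1 0 0 0 0" --pt "0.1 0 0 0 0" --pt "0.1 0 0 0 0" --pt "0.1 0 0 0 0" --squeeze 20

```text
clock: 6.37
position: [570.1, -291.5, 125.0]
eef_rot: [3.138, -0.001, 0.725]
ft_force: [3.5, -4.4, -1.1]
gripper_width: 20.7
grip_force: 18.5
```

```bash
python3 - <<'E'
from h import *
X,y=dial_t(-50); need(X,y); print(r.state()['moment'])
E
```

```text
pos [ 570.1 -291.5  125. ] rpy [ 3.138e+00 -1.000e-03  7.250e-01] shift mm tool(now) [-0.3 -0.9 -0.9] shares [-0.004 -0.012 -0.012] turn share -0.0003 F [ 3.5 -4.4 -1.1] w 20.7
[-1.13958429e+00 -1.13601662e+00  4.39516256e-04]
```

Request:
move_arm --pt "0.1 0 0 0 0.02" --pt "0.1 0 0 0 0.02" --pt "0.1 0 0 0 0.02" --pt "0.1 0 0 0 0.02" --pt "0.1 0 0 0 0.02" --pt "0.1 0 0 0 0.02" --pt "0.1 0 0 0 0.02" --pt "0.1 0 0 0 0.02" --pt "0.1 0 0 0 0.02" --pt "0.1 0 0 0 0.02" --squeeze 30

```text
clock: 7.2
position: [568.7, -292.5, 125.6]
eef_rot: [3.138, -0.001, 0.093]
ft_force: [-0.1, -5.1, 2.5]
gripper_width: 15.4
grip_force: 30.0
```

```bash
python3 - <<'E'
from h import *
X,y=dial_t(25); need(X,y); print(r.state()['moment'])
E
```

```text
pos [ 568.7 -292.5  125.6] rpy [ 3.138e+00 -1.000e-03  9.300e-02] shift mm tool(now) [ 0.7 -1.5 -0.3] shares [ 0.01  -0.02  -0.004] turn share 0.1902 F [-0.1 -5.1  2.5] w 15.4
[-1.23562609 -0.20153592 -0.32737371]
```

Request:
move_arm --pt "0.1 0 0 0 0.02" --pt "0.1 0 0 0 0.02" --pt "0.1 0 0 0 0.02" --pt "0.1 0 0 0 0.02" --pt "0.1 0 0 0 0.02" --pt "0.1 0 0 0 0.02" --pt "0.1 0 0 0 0.02" --pt "0.1 0 0 0 0.02" --pt "0.1 0 0 0 0.02" --pt "0.1 0 0 0 0.012" --pt "0.1 0 0 0 0" --pt "0.1 0 0 0 0"

```text
clock: 8.2
position: [568.8, -292.0, 125.4]
eef_rot: [3.14, -0.002, -0.508]
ft_force: [0.4, -4.7, 2.6]
gripper_width: 16.6
grip_force: 31.1
```

```bash
python3 - <<'E'
from h import *
X,y=dial_t(25); need(X,y); print(r.state()['moment'])
E
```

```text
pos [ 568.8 -292.   125.4] rpy [ 3.14e+00 -2.00e-03 -5.08e-01] shift mm tool(now) [-0.1 -1.1 -0.5] shares [-0.001 -0.015 -0.006] turn share -0.0009 F [ 0.4 -4.7  2.6] w 16.6
[-0.48028002 -0.54547977  0.1890378 ]
```

Request:
move_arm --pt "0.4 0 0 0 0" --pt "0.4 0 0 0 0" --pt "0.4 0 0 0 0" --pt "0.4 0 0 0 0" --pt "0.4 0 0 0 0" --pt "0.4 0 0 -0.1 0" --pt "0.4 0 0 -0.3 0" --pt "0.4 0 0 -0.4 0" --pt "0.4 0 0 -0.4 0" --pt "0.4 0 0 -0.4 -0.03" --pt "0.46 0 0 0 -0.035" --pt "0.46 0 0 0 -0.035" --pt "0.46 0 0 0 -0.029" --pt "0.46 0 -0.4 0 0" --pt "0.46 0 -0.4 0 0" --pt "0.46 0 -0.4 0 0" --pt "0.46 0 -0.4 0 0" --pt "0.46 0 0 0 0" --pt "0.46 0 0 0 0"

```text
clock: 9.78
position: [581.3, -168.4, 245.1]
eef_rot: [-3.141, -0.0, -0.097]
ft_force: [0.0, -0.5, 0.2]
gripper_width: 43.0
grip_force: 0.0
```

```bash
python3 - <<'E'
from h import *
X=W(q,knob(-.197,-.055))[0]-[0,0,18.8]; need(X+[0,0,70],q[2]); need(X,q[2])
s=look('side');t=look('top'); tcp=r.state()['position']
out=[]
for p,b,k in((t,(370,150,450,216),5),(s,(275,225,355,325),5)):
    o=overlay(p,q,b,k,[tcp,X+[0,0,18.8]])[1]
    g=lambda X:((proj(p,W(q,X))[0]+.5-b[:2])*k).astype(np.int32)
    cv2.polylines(o,[np.array([g(x) for x in bar(25)])],True,(255,0,0),1,cv2.LINE_AA)
    out.append(o)
h=max(map(len,out)); cv2.imwrite('pics/a4.png',np.hstack([cv2.copyMakeBorder(o,0,h-len(o),0,0,0) for o in out])[:600])
E
```

```text
pos [ 581.3 -168.4  245.1] rpy [-3.141 -0.    -0.097] shift mm tool(now) [-35.2 -17.1  49.4] shares [-0.47  -0.228  0.659] turn share 0.0016 F [ 0.  -0.5  0.2] w 43.0
pos [ 581.3 -168.4  245.1] rpy [-3.141 -0.    -0.097] shift mm tool(now) [-35.2 -17.1 119.4] shares [-0.47  -0.228  1.592] turn share 0.0016 F [ 0.  -0.5  0.2] w 43.0
```

View pics/a4.png

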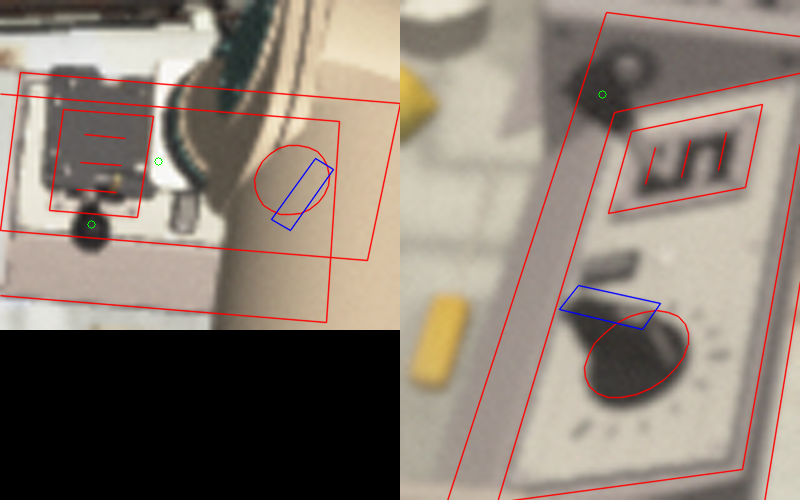

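Request:
move_arm --pt "0.46 -0.23 -0.11 0 0" --pt "0.46 -0.24 -0.118 0 0" --pt "0.46 0 0 0.3 0" --pt "0.46 0 0 0.3 0" --pt "0.46 0 0 0.3 0" --pt "0.46 0 0 0.25 0" --pt "0.46 0 0 0.2 0" --pt "0.46 0 0 0.12 0" --pt "0.46 0 0 0.08 0" --pt "0.46 0 0 0.04 0" --pt "0.46 0 0 0 0" --pt "0.46 0 0 0 0"

```text
clock: 10.88
position: [548.0, -150.7, 125.9]
eef_rot: [3.141, -0.001, -0.102]
ft_force: [0.5, -0.1, -0.5]
gripper_width: 43.1
grip_force: 0.0
```

Request:
move_arm --pt "0.2 0 0 0 0" --pt "0.2 0 0 0 0" --pt "0.2 0 0 0 0" --pt "0.2 0 0 0 0" --pt "0.2 0 0 0 0" --pt "0.2 0 0 0 0" --squeeze 8

```text
clock: 11.38
position: [547.3, -150.0, 125.4]
eef_rot: [-3.141, 0.0, -0.101]
ft_force: [-1.1, 1.4, 1.1]
gripper_width: 27.2
grip_force: 8.0
```

```bash
python3 - <<'E'
from h import *
st=r.state();print(st['moment'],st['ft_force'],st['grip_force'])
for f,sd in((-.197,-.055),(-.197,.139),(0,.139),(0,-.139),(.197,-.139),(.197,.139)):
    X=W(q,knob(f,sd))[0]-[0,0,18.8]; need(X,q[2])
E
```

```text
[0.27608728 0.24128906 0.04456438] [-1.09124132  1.37132256  1.14170364] 8.00020594149828
pos [ 547.3 -150.   125.4] rpy [-3.141  0.    -0.101] shift mm tool(now) [ 0.4 -2.1 -0.2] shares [ 0.006 -0.028 -0.003] turn share 0.0004 F [-1.1  1.4  1.1] w 27.2
pos [ 547.3 -150.   125.4] rpy [-3.141  0.    -0.101] shift mm tool(now) [ 1.1 26.4  0.7] shares [0.014 0.352 0.01 ] turn share 0.0004 F [-1.1  1.4  1.1] w 27.2
pos [ 547.3 -150.   125.4] rpy [-3.141  0.    -0.101] shift mm tool(now) [ 26.5  26.8 -13.7] shares [ 0.353  0.357 -0.182] turn share 0.0004 F [-1.1  1.4  1.1] w 27.2
pos [ 547.3 -150.   125.4] rpy [-3.141  0.    -0.101] shift mm tool(now) [ 26.5 -14.8 -13.7] shares [ 0.354 -0.197 -0.182] turn share 0.0004 F [-1.1  1.4  1.1] w 27.2
pos [ 547.3 -150.   125.4] rpy [-3.141  0.    -0.101] shift mm tool(now) [ 54.3 -14.3 -22.9] shares [ 0.723 -0.191 -0.306] turn share 0.0004 F [-1.1  1.4  1.1] w 27.2
pos [ 547.3 -150.   125.4] rpy [-3.141  0.    -0.101] shift mm tool(now) [ 54.2  26.4 -22.9] shares [ 0.723  0.353 -0.306] turn share 0.0004 F [-1.1  1.4  1.1] w 27.2
```

Request:
move_arm --pt "0.2 0 0.06 0 0" --pt "0.2 0 0.06 0 0" --pt "0.2 0 0.06 0 0" --pt "0.2 0 0.06 0 0" --pt "0.2 0 0.06 0 0" --pt "0.2 0 0.04 0.01 0" --pt "0.2 0 0 0 0" --pt "0.2 0 0 0 0"

```text
clock: 12.05
position: [544.8, -176.5, 124.5]
eef_rot: [3.141, -0.0, -0.102]
ft_force: [-1.6, -0.1, 1.1]
gripper_width: 27.0
grip_force: 8.0
```

```bash
python3 - <<'E'
from h import *
st=r.state();print(st['moment'],st['grip_force'])
for f,sd in((-.197,.139),(0,.139)):
    X=W(q,knob(f,sd))[0]-[0,0,18.8]; need(X,q[2])
E
```

```text
[0.09091915 0.3259888  0.10208262] 8.000078307159129
pos [ 544.8 -176.5  124.5] rpy [ 3.141 -0.    -0.102] shift mm tool(now) [ 0.8 -0.2 -0.2] shares [ 0.011 -0.003 -0.002] turn share 0.0001 F [-1.6 -0.1  1.1] w 27.0
pos [ 544.8 -176.5  124.5] rpy [ 3.141 -0.    -0.102] shift mm tool(now) [ 26.3   0.2 -14.6] shares [ 0.35   0.002 -0.194] turn share 0.0001 F [-1.6 -0.1  1.1] w 27.0
```

Request:
move_arm --pt "0.2 0.05 0 -0.03 0" --pt "0.2 0.05 0 -0.03 0" --pt "0.2 0.05 0 -0.03 0" --pt "0.2 0.05 0 -0.03 0" --pt "0.2 0 0 0 0"

```text
clock: 12.47
position: [561.2, -177.9, 134.5]
eef_rot: [3.141, -0.002, -0.101]
ft_force: [-2.3, -1.2, 5.6]
gripper_width: 27.2
grip_force: 8.0
```

Request:
move_arm --pt "0.2 0.05 0 -0.025 0" --pt "0.2 0.05 0 -0.025 0" --pt "0.2 0.05 0 -0.025 0" --pt "0.2 0 0 0 0" --pt "0.2 0 0 0 0"

```text
clock: 12.88
position: [572.6, -178.8, 140.0]
eef_rot: [3.141, -0.003, -0.101]
ft_force: [-3.1, -0.9, 6.3]
gripper_width: 26.9
grip_force: 8.0
```

```bash
python3 - <<'E'
from h import *
for f,sd in((0,.139),(0,-.139)):
    X=W(q,knob(f,sd))[0]-[0,0,18.8]; need(X,q[2])
E
```

```text
pos [ 572.6 -178.8  140. ] rpy [ 3.141e+00 -3.000e-03 -1.010e-01] shift mm tool(now) [-1.6  0.7  0.9] shares [-0.022  0.009  0.012] turn share 0.0003 F [-3.1 -0.9  6.3] w 26.9
pos [ 572.6 -178.8  140. ] rpy [ 3.141e+00 -3.000e-03 -1.010e-01] shift mm tool(now) [ -1.6 -40.9   0.9] shares [-0.021 -0.545  0.012] turn share 0.0003 F [-3.1 -0.9  6.3] w 26.9
```

Request:
move_arm --pt "0.2 -0.02 -0.06 0.01 0" --pt "0.2 0 -0.06 0 0" --pt "0.2 0 -0.06 0 0" --pt "0.2 0 -0.06 0 0" --pt "0.2 0 -0.06 0 0" --pt "0.2 0 -0.06 0 0" --pt "0.2 0 -0.06 0 0" --pt "0.2 0 -0.06 0 0" --pt "0.2 0 -0.06 0 0" --pt "0.2 0 0 0 0" --pt "0.2 0 0 0 0"

```text
clock: 13.8
position: [574.3, -136.9, 138.1]
eef_rot: [-3.141, -0.001, -0.101]
ft_force: [2.5, 0.4, -2.0]
gripper_width: 26.9
grip_force: 8.0
```

```bash
python3 - <<'E'
from h import *
for f,sd in((0,-.139),(.197,-.139)):
    X=W(q,knob(f,sd))[0]-[0,0,18.8]; need(X,q[2])
E
```

```text
pos [ 574.3 -136.9  138.1] rpy [-3.141e+00 -1.000e-03 -1.010e-01] shift mm tool(now) [ 1.  1. -1.] shares [ 0.014  0.013 -0.013] turn share 0.0006 F [ 2.5  0.4 -2. ] w 26.9
pos [ 574.3 -136.9  138.1] rpy [-3.141e+00 -1.000e-03 -1.010e-01] shift mm tool(now) [ 28.7   1.4 -10.2] shares [ 0.383  0.019 -0.136] turn share 0.0006 F [ 2.5  0.4 -2. ] w 26.9
```

Request:
move_arm --pt "0.2 0.055 0 -0.025 0" --pt "0.2 0.055 0 -0.022 0" --pt "0.2 0.055 0 -0.02 0" --pt "0.2 0.055 0 -0.02 0" --pt "0.2 0 0 0 0"

```text
clock: 14.22
position: [591.2, -139.5, 145.1]
eef_rot: [-3.141, -0.001, -0.101]
ft_force: [1.5, -0.4, -2.2]
gripper_width: 27.1
grip_force: 8.0
```

Request:
move_arm --pt "0.2 0.055 0 -0.018 0" --pt "0.2 0.055 0 -0.016 0" --pt "0.2 0.05 0 -0.015 0" --pt "0.2 0 0 0 0" --pt "0.2 0 0 0 0"

```text
clock: 14.63
position: [602.7, -140.8, 148.7]
eef_rot: [3.141, -0.001, -0.101]
ft_force: [1.4, 0.9, -5.2]
gripper_width: 27.2
grip_force: 8.0
```

```bash
python3 - <<'E'
from h import *
for f,sd in((.197,-.139),(.197,.139)):
    X=W(q,knob(f,sd))[0]-[0,0,18.8]; need(X,q[2])
E
```

```text
pos [ 602.7 -140.8  148.7] rpy [ 3.141e+00 -1.000e-03 -1.010e-01] shift mm tool(now) [0.1 0.4 0.3] shares [0.001 0.005 0.004] turn share 0.0003 F [ 1.4  0.9 -5.2] w 27.2
pos [ 602.7 -140.8  148.7] rpy [ 3.141e+00 -1.000e-03 -1.010e-01] shift mm tool(now) [ 0.  41.2  0.3] shares [0.    0.549 0.004] turn share 0.0003 F [ 1.4  0.9 -5.2] w 27.2
```

Request:
move_arm --pt "0.2 0 0.06 0 0" --pt "0.2 0 0.06 0 0" --pt "0.2 0 0.06 0 0" --pt "0.2 0 0.06 0 0" --pt "0.2 0 0.06 0 0" --pt "0.2 0 0.06 0 0" --pt "0.2 0 0.06 0 0" --pt "0.2 0 0.06 0 0" --pt "0.2 0 0.06 0 0" --pt "0.2 0 0.02 0 0" --pt "0.2 0 0 0 0" --pt "0.2 0 0 0 0"

```text
clock: 15.63
position: [597.9, -183.6, 148.6]
eef_rot: [3.14, -0.001, -0.102]
ft_force: [1.9, -0.0, 1.2]
gripper_width: 27.0
grip_force: 8.0
```

Request:
move_arm --pt "0.2 0 0.02 0 0" --pt "0.2 0 0.02 0 0" --pt "0.2 0 0 0 0" --pt "0.2 0 0 0 0"

```text
clock: 15.97
position: [597.7, -185.2, 148.5]
eef_rot: [-3.141, -0.0, -0.101]
ft_force: [2.4, 1.4, 0.3]
gripper_width: 27.0
grip_force: 8.0
```

```bash
python3 - <<'E'
from h import *
for f,sd in((.197,.139),):
    X=W(q,knob(f,sd))[0]-[0,0,18.8]; need(X,q[2])
E
```

```text
pos [ 597.7 -185.2  148.5] rpy [-3.141 -0.    -0.101] shift mm tool(now) [ 0.5 -3.5  0.1] shares [ 0.007 -0.047  0.002] turn share 0.0004 F [2.4 1.4 0.3] w 27.0
```

Request:
move_arm --pt "0.2 0 0.02 0 0" --pt "0.2 0 0.02 0 0" --pt "0.2 0 0 0 0" --pt "0.2 0 0 0 0"

```text
clock: 16.3
position: [597.5, -187.1, 148.4]
eef_rot: [-3.14, -0.0, -0.101]
ft_force: [2.5, 3.6, 0.0]
gripper_width: 27.2
grip_force: 8.0
```

Request:
move_arm --pt "0.46 0 0 0 0" --pt "0.46 0 0 0 0" --pt "0.46 0 0 0 0" --pt "0.46 0 0 0 0" --pt "0.46 0 0 0 0" --pt "0.46 0 0 -0.1 0" --pt "0.46 0 0 -0.3 0" --pt "0.46 0 0 -0.4 0" --pt "0.46 0 0 -0.4 0" --pt "0.46 0 0 -0.4 0" --pt "0.46 0 0 -0.4 0" --pt "0.46 -0.5 0 0 0" --pt "0.46 -0.5 0 0 0" --pt "0.46 -0.5 0 0 0" --pt "0.46 -0.4 0 0 0" --pt "0.46 0 0 0 0" --pt "0.46 0 0 0 0"

```text
clock: 17.72
position: [454.5, -174.3, 299.8]
eef_rot: [3.141, -0.002, -0.103]
ft_force: [1.3, -0.8, 0.4]
gripper_width: 43.0
grip_force: 0.0
```

```bash
python3 - <<'E'
from h import *
s=look('side');t=look('top')
out=[]
for p,b,k in((t,(370,150,450,216),5),(s,(275,225,355,325),5)):
    o=overlay(p,q,b,k,[W(q,knob(.197,.139))[0]])[1]
    g=lambda X:((proj(p,W(q,X))[0]+.5-b[:2])*k).astype(np.int32)
    cv2.polylines(o,[np.array([g(x) for x in bar(25)])],True,(255,0,0),1,cv2.LINE_AA)
    out.append(o)
h=max(map(len,out)); cv2.imwrite('pics/a5.png',np.hstack([cv2.copyMakeBorder(o,0,h-len(o),0,0,0) for o in out])[:600])
cv2.imwrite('pics/t5.png',t['color'][:,:,::-1])
E
```

```text
(no output)
```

View pics/a5.png

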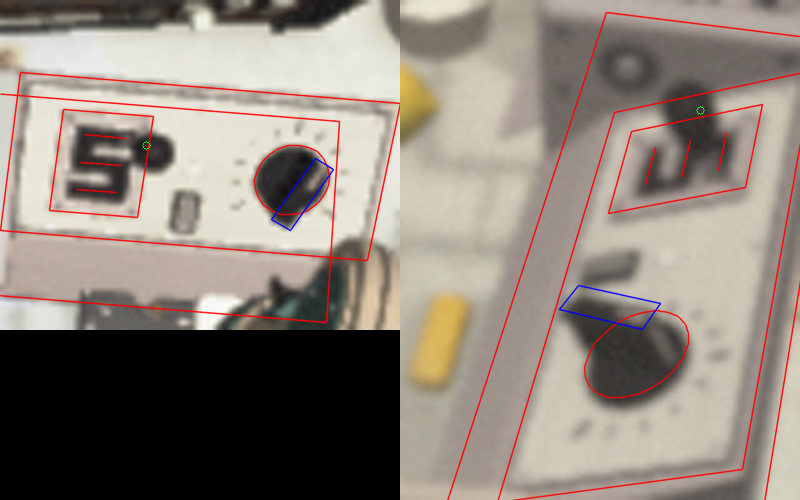

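```bash
python3 -c "
from bench import r
print(r.close_job())"
```

```text
the job is handed in; nothing more can be done
None
```

The job is handed in: the gap dial was turned from click 3 to click 6 with the lever still in neutral. The lever then went through the gate to the right end of the far lane and was released. The last pictures showed both in place, and the arm stopped clear of the machine at about 18 s; of the loose objects I checked only the probe in them, and it had not moved.

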